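# Swing the board gate up to the index and hold it

## Robot

A 6-joint arm with a two-finger parallel gripper is mounted at the origin on the work surface. World frame = base frame: x ahead of the robot, y to its left, z up, the work surface at z = 0. Lengths are in m, angles in rad, forces in N, time in s.
With the tool pointing down it reaches from about 0.2 to 0.875 m from the base axis. Payload 3.4 kg.
Tool frame: the origin (TCP) lies at the very end of the fingers, on their centre line; the grasp point (between the pads) lies 19 mm behind it; z points along the fingers, y is the line along which they close (so a half turn about z gives the same grasp; the last joint's range is limited). The gripper opens to 94 mm and grips with 3 to 60 N. Pads are 16 mm wide; open, the fingers measure 119 mm over their backs; the gripper's body (75 mm by 177 mm) begins 78 mm behind the grasp point.
Start: joints at [1.061, 0.276, 1.505, -0, 1.361, -0.121], TCP at [0.218, 0.532, 0.205] pointing down, gripper open.
Joint ranges: [-2.89, 2.89], [-0.75, 2.08], [0.22, 2.7], [-1.18, 4.32], [0.11, 2.71], [-2.7, 2.7]. Speed limits (rad/s): [2.57, 2.57, 3.14, 3.14, 3.14, 3.14].

## Interface

Orientations are given as a 3x3 rotation matrix whose columns are the frame's x, y, z axes.
In Python, from workcell import manip, imaging gives the robot as it stands.
- The arm moves only by the shell command python3 -m inch 'ROWS' [FORCE]. ROWS is JSON, a list of rows, each an object of numbers: "dx", "dy", "dz": the shift along the tool's x, y, z in units of 25 mm (1.0 is 25 mm); "yaw": the turn about the tool's z in units of 5 degrees (1.0 is 5 degrees); "grip": the finger opening in mm, from 0 to 94. In form: [{"dx": .., "dy": .., "dz": .., "yaw": .., "grip": ..}, ...]. A call has 1 to 10 rows; each row shifts and turns the commanded pose from where the row before left it, along the tool's axes as they then stand; what a row does not reach is not made up. A row lasts 1/12 s, in which the tool goes at most 41.7 mm and 7.16 degrees, less where a joint would pass 70% of its speed; a pose out of reach is approached as far as the arm can. A call is refused whole if a number of a shift passes 1 or a number of a turn 1, either way. A call with a gripper value outside its range is refused whole. The fingers move at their own pace and stop on an object; FORCE is the grip in N (left out, the last holds). Time passes only in rows, so rows that do not move let the fingers close. It gives the time, the measured TCP pose, the force, the opening and the grip force at its end, in the units of the state.
- manip.get_state(): the state, without advancing time (a new reading comes with each control period).
- imaging.snapshot(name): name is "scene" or "top" or "wrist"; returns a dict with "pixels" (384x512x3 uint8, red, green, blue), "range_z" (384x512 float32, m along the optical axis (not along the pixel's ray), 0 where there is no reading), "fx", "fy", "cx", "cy" (pixels), "pose" (4x4, takes a point from camera to world coordinates); the wrist camera has in their place "mount" (4x4, takes a point from camera to tool coordinates, whose origin is the TCP and whose axes are the flange's). Camera axes: x right, y up, looking along -z (the intrinsics and any distortion apply to the point x, -y, -z); pixel columns grow to the right and rows downward; lengths in m; the calibration is good to about 2 mm. A picture is of the moment at which its call begins: read the wrist's pose just before it.
- manip.finish_job(): hands the job in; it is judged then, once.
The state is a dict: "t": time; "q": joint angles; "qd": joint speeds; "effort": joint torques, N m; "eef_pos": TCP position; "ee_rot": TCP orientation; "wrist_force": force on the tool from outside, world axes, zero at the start; "wrist_torque": the same for the moment, N m; "finger_gap": finger opening in m; "finger_force": force on a finger pad.
Only numpy, scipy, OpenCV 4.12 (cv2) and the standard library are available. Lean on these libraries where they do the work, as an engineer would, in place of code of your own. Each camera call takes 0.05 s, during which the arm holds its last target. There are 200 camera calls.

## Task

I need to get at the underside of the circuit board on the regulator unit: draw the slide bolt at the front fully back, then swing the gate up, its blue pull being the handle, until its white thumb nut stands right at the red index clip on the quadrant. Finish while still holding the gate steady there, since nothing else keeps it up until I have tightened the nut. Leave the red clip where it is set and do not disturb the other things on the bench.

Things in the scene. Friction and masses are not known exactly. Their poses are not given: they have to be found in the camera images.
- unit: regulator unit under repair, fixed: 320 x 260 x 12 mm brown base plate with an open aluminium chassis, 105 mm high capacitors at the rear, a hinged circuit-board gate, a slide bolt (front right), a steel quadrant (left). Origin on the bench, 10 mm in front of the plate's centre; x to the rear (hinge side, away from the robot), y to the unit's left, z up. Turned about z by up to 20 degrees
- gate_hinge (a point): middle of the gate's hinge axis, 85 mm above the bench, 70 mm behind the unit's origin; the axis runs along the unit's y; axes as the unit's
- gate (a joint): gate angle, rad: 0 = shut (level over the chassis), grows as the front edge swings up and rearwards, stop at 1.6. The hinge is free, without spring or friction to speak of: below 1.5 the gate falls shut when let go. It cannot rise until the bolt is drawn
- board: the swinging gate: aluminium frame 160 x 200 x 8 mm with an amber circuit board (parts up to 30 mm above it), 0.4 to 0.7 kg. Origin at the middle of the hinge axis; x as the unit's when shut and turning with the gate: its front edge lies at x = -160 mm
- gate_pull (a point): grip point on the blue pull, a bar in the gate's plane jutting from its front edge: 16 mm wide (y), 10 thick, 56 long, free all round when shut (68 mm below, 65 to each side). Point on its centre line, 190 mm from the hinge axis, 25 mm left of the unit's middle, 85 mm up when shut, 26 mm from its tip. Axes turn with the gate. Gripped along y it pivots in the pads; the hand may keep pointing down
- bolt (a joint): draw of the slide bolt, m: 0 to 0.003 = shut (its rod lies over a steel tongue on the gate's front edge), 0.030 = fully drawn, at its stop. It slides to the unit's right (-y), needs about 2 N and stays where it is left
- bolt_knob (a point): centre of the bolt's black knob, an upright cylinder 14 mm diameter, 32 mm high on a thin stem, centre 130 mm above the bench, 102 mm in front and 78 mm right of the unit's origin when shut; the rod guides under it reach 99 mm above the bench. Axes as the unit's
- index (a joint): where the red index clip is set on the quadrant, rad, on the gate's scale: the gate is at the mark when joint gate equals it. Differs from start to start (0.75 to 1.15). Stiff; not to be moved
- index_clip (a point): centre of the red index clip, a block 16 mm along the rim, 26 mm wide (y), 17 mm radially, on the outer rim of the steel quadrant, 124 mm from the hinge axis and 115 mm left of the unit's middle. Its x axis points at the hinge axis: parallel to the gate's x when the gate is at the mark
- thumb_nut (a point): centre of the white thumb nut (22 mm diameter, 12 thick) on the gate's stud, which travels in the quadrant's slot, 105 mm from the hinge axis and 127 mm left of the unit's middle. At the mark, nut and red clip lie on one line from the hinge
- multimeter: bystander: orange and black hand multimeter lying flat, 170 x 82 x 46 mm; origin at centre of its underside
- screwdriver: bystander: screwdriver lying on the bench; origin at the middle of its length
- contactor: bystander: spare contactor with brass terminals, a black and tan block 75 x 65 x 68 mm; origin at centre of its underside
- relay: bystander: small clear-capped relay standing upright, 36 x 28 x 54 mm; origin at centre of its underside
- tape_roll: bystander: roll of black tape lying flat, 84 x 84 x 19 mm; origin at centre of its underside
- mug: bystander: white mug, 82 x 82 x 90 mm; origin at centre of its underside
- spare_board: bystander: spare amber circuit board lying flat, 150 x 100 x 18 mm; origin at centre of its underside

How it is judged:
On the way, in this order (a step that is already met when the one before it is completed fails the run):
1. the bolt is drawn back clear of the tongue while the gate is still down (value of joint bolt above 0.024 m and value of joint gate below 0.15 rad), for 0.1 s.
2. the gate is at the red clip, held by the robot (angle between the x axis of gate_pull and the x axis of index_clip, either way round below 0.07 rad and contact force between any of the fingers, the arm and board above 0.3 N), for 0.2 s.
At the end, for the whole second after the job is handed in: the bolt is still drawn (more than 24 of its 30 mm), the gate stands within 4 degrees (0.07 rad, the width of the red clip) of the red index clip, at rest, and the robot alone holds it up (all of step 2 and value of joint bolt above 0.024 m and value of joint gate above 0.6 rad and velocity of joint gate between -0.08 and 0.08 rad/s and contact force between board and multimeter below 0.05 N and contact force between board and screwdriver below 0.05 N and contact force between board and contactor below 0.05 N and contact force between board and relay below 0.05 N and contact force between board and tape_roll below 0.05 N and contact force between board and mug below 0.05 N and contact force between board and spare_board below 0.05 N); the arm keeps its last pose, push and grip.
It fails at once if the red index clip is shifted (5 mm) (distance of index_clip from where it was at the start of the episode above 0.005 m).
It fails at once if another thing on the bench is pushed away (more than 30 mm) (distance of any of multimeter, screwdriver, contactor, relay, tape_roll, mug, spare_board from where it was at the start of the episode above 0.03 m).
It also fails if it takes over 43 s, if anything falls off the work surface, if the arm or the gripper's body presses on something with over 40 N, if the wrist force passes 120 N, or if a joint passes its speed limit or range.

## Working session

There is one attempt and no reset: what is moved stays moved. The work goes in short steps, Python scripts to look and compute and a shell command to move; the robot and the scene stay as the last step left them, time stands still between calls to the robot, and variables do not carry over. Pictures are saved under pics/ and viewed, at most 10 in all, crops included, and the job is handed in when it is done.

```bash
mkdir -p pics
cat > h.py <<'E'
import numpy as np, cv2
from workcell import manip, imaging
def snap(n):
    st=manip.get_state(); s=imaging.snapshot(n)
    if n=="wrist":
        T=np.eye(4);T[:3,:3]=st["ee_rot"];T[:3,3]=st["eef_pos"];s["pose"]=T@s["mount"]
    return s
def pts(s):
    z=s["range_z"];v,u=np.mgrid[:z.shape[0],:z.shape[1]]
    p=np.stack([(u-s["cx"])/s["fx"]*z,-(v-s["cy"])/s["fy"]*z,-z,np.ones_like(z)],-1)
    return (p@np.array(s["pose"]).T)[...,:3]
def save(s,f): cv2.imwrite("pics/"+f,s["pixels"][...,::-1])
E
python3 - <<'E'
from h import *
a=snap("scene");b=snap("top")
cv2.imwrite("pics/a.png",np.vstack([cv2.resize(np.hstack([a["pixels"],b["pixels"]]),(800,300))])[...,::-1])
for s,n in((a,"scene"),(b,"top")):
    P=pts(s);hsv=cv2.cvtColor(s["pixels"],cv2.COLOR_RGB2HSV);H,S,V=cv2.split(hsv)
    for c,m in(("blue",(H>100)&(H<130)&(S>120)&(V>60)),("red",((H<6)|(H>174))&(S>150)&(V>70)),("brown",(H>5)&(H<20)&(S>80)&(P[...,2]<.03)&(P[...,2]>.006))):
        k,l,st,ce=cv2.connectedComponentsWithStats(m.astype(np.uint8))
        for i in range(1,k):
            if st[i,4]>15:
                q=P[(l==i)&(s["range_z"]>0)]
                print(n,c,st[i],ce[i].round(),np.median(q,0).round(3),q.min(0).round(3),q.max(0).round(3))
print({k:s[k] for k in("fx","pose")}); print(manip.get_state())
E
```

```text
scene blue [  15    0  337  384 5984] [221.  98.] [-0.611 -0.8   -0.028] [-1.068 -1.401 -0.754] [1.012 0.367 0.13 ]
scene blue [325   0  15  12 116] [331.   4.] [-0.961 -0.802 -0.135] [-1.057 -0.815 -0.165] [-0.893 -0.791 -0.085]
scene blue [374   0  35  35 873] [390.  15.] [-0.889 -0.359 -0.021] [-1.02  -0.438 -0.127] [-0.865 -0.329  0.051]
scene blue [411  99  87  39 330] [467. 118.] [-0.57   0.365 -0.022] [-0.587  0.115 -0.204] [-0.293  0.42   0.007]
scene blue [  68  123   48   46 1348] [ 91. 145.] [ 0.811 -0.562  0.099] [ 0.731 -0.769 -0.003] [ 0.877 -0.462  0.125]
scene blue [507 148   5   6  20] [510. 151.] [-0.309  0.538 -0.   ] [-0.584  0.519 -0.211] [0.221 0.568 0.421]
scene blue [266 187  14  12  68] [273. 193.] [0.518 0.07  0.09 ] [0.492 0.018 0.01 ] [0.545 0.077 0.095]
scene blue [220 198   5   8  37] [222. 201.] [ 0.669 -0.013  0.113] [ 0.657 -0.022  0.089] [ 0.673 -0.007  0.121]
scene blue [102 208  47  45 477] [123. 225.] [ 0.923 -0.241  0.043] [ 0.871 -0.282 -0.002] [ 0.98  -0.143  0.065]
scene blue [143 247  49  52 554] [165. 267.] [ 0.925 -0.018  0.044] [ 0.87  -0.
[... 7804 characters left out ...]
1.20978113e-01]), 'qd': array([-6.02890445e-04, -1.60725882e-03, -2.83094940e-03, -1.75379706e-04,
        2.99170922e-03,  1.46271266e-06]), 'effort': array([ 9.91335328e-04, -4.05457985e+01, -2.37779367e+01,  7.04259169e-02,
        2.99501431e-02, -2.65735679e-05]), 'eef_pos': array([0.21775398, 0.53162806, 0.20472129]), 'ee_rot': array([[-9.25341736e-01,  3.79133320e-01, -7.73540109e-04],
       [ 3.79134066e-01,  9.25340676e-01, -1.41175473e-03],
       [ 1.80544870e-04, -1.59963098e-03, -9.99998704e-01]]), 'wrist_force': array([ 0.19000403,  0.23720483, -0.65016739]), 'wrist_torque': array([-0.03181268, -0.0364085 ,  0.00641238]), 'finger_force': 0.0, 'finger_gap': 0.09406879695873578}
```

View pics/a.png

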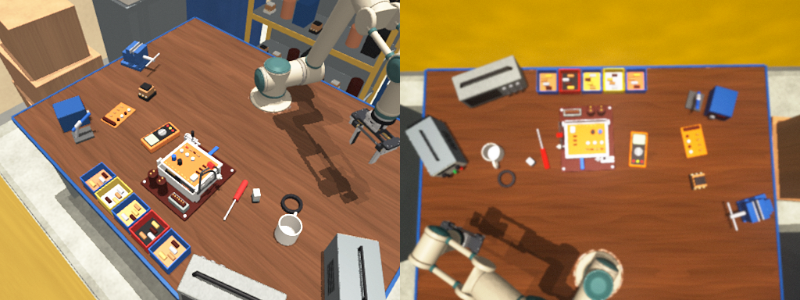

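The scene picture shows the unit (top view, about px (585,140) in the montage) with the pull forward, the screwdriver and tape to its left, and the multimeter to its right. Next I'll get the unit's yaw from the base plate.

Run:
```python
from h import *
b=snap("top");P=pts(b)
hsv=cv2.cvtColor(b["pixels"],cv2.COLOR_RGB2HSV);H,S,V=cv2.split(hsv)
X,Y,Z=P[...,0],P[...,1],P[...,2]
reg=(X>.42)&(X<.85)&(Y>-.15)&(Y<.24)
m=reg&(V<110)&(S>100)&((H<8)|(H>172))&(Z<.04)
m=cv2.morphologyEx(m.astype(np.uint8),cv2.MORPH_OPEN,np.ones((2,2)))
# rays onto z=.012
R=np.array(b["pose"]);v,u=np.nonzero(m)
d=np.stack([(u-b["cx"])/b["fx"],-(v-b["cy"])/b["fy"],-np.ones(len(u))],-1)@R[:3,:3].T
q=R[:3,3]+d*((.012-R[2,3])/d[:,2:])
print(len(q),cv2.minAreaRect(q[:,:2].astype(np.float32)*1000))
# white frame / gate level z .075-.1
w=reg&(Z>.078)&(Z<.1)
print(w.sum(),cv2.minAreaRect(P[w][:,:2].astype(np.float32)*1000))
c=b["pixels"][110:220,160:300].copy(); mm=m[110:220,160:300]
c2=c.copy();c2[mm>0]=(0,255,0)
cv2.imwrite("pics/b.png",cv2.resize(np.vstack([c,c2])[...,::-1],None,fx=2.7,fy=2.7,interpolation=2))
```

```text
0 ((0.0, 0.0), (0.0, 0.0), 0.0)
2797 ((637.001953125, 56.91168975830078), (296.50201416015625, 255.59861755371094), 5.327583312988281)
```

View pics/b.png

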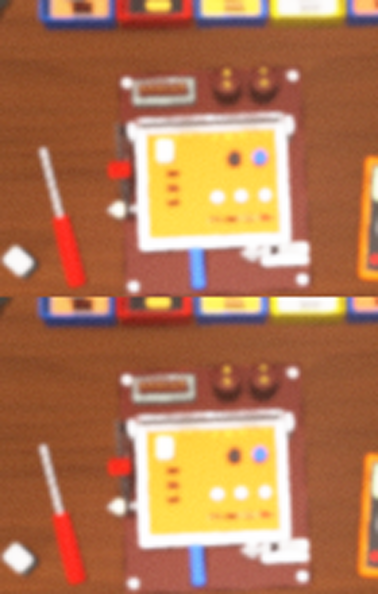

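The crop shows the plate's four corner screws at crop px (126,83), (292,76), (133,286) and (302,279). The pull is at (197,268), the red clip at (119,170), the nut at (117,209) and the bolt at (285,252). I'll cast rays from these.

Run:
```python
from h import *
b=snap("top");R=np.array(b["pose"])
def ray(cu,cv_,z):
    u=cu/2.7+160-.3;v=cv_/2.7+110-.3
    d=R[:3,:3]@np.array([(u-b["cx"])/b["fx"],-(v-b["cy"])/b["fy"],-1]);return (R[:3,3]+d*(z-R[2,3])/d[2])
s=np.array([ray(*p,.015)[:2] for p in((126,83),(292,76),(133,286),(302,279))])
ux=(s[0]-s[2]+s[1]-s[3]);uy=s[0]-s[1]+s[2]-s[3]
y1=np.arctan2(ux[1],ux[0]);y2=np.arctan2(-uy[0],uy[1]);print("yaws deg",np.degrees([y1,y2]),s.round(3).tolist())
yaw=(y1*np.linalg.norm(ux)+y2*np.linalg.norm(uy))/(np.linalg.norm(ux)+np.linalg.norm(uy))
Rz=np.array([[np.cos(yaw),-np.sin(yaw)],[np.sin(yaw),np.cos(yaw)]])
o=s.mean(0)-Rz@[.01,0];print("yaw",np.degrees(yaw),"origin",o)
for n,p,z,e in(("pull",(197,268),.09,(-.118,.025)),("clip",(119,170),.19,None),("nut",(117,209),.085,(-.035,.127))):
    print(n,(Rz.T@(ray(*p,z)[:2]-o)).round(4),e)
for n,p in(("pull",(-.12,.025)),("knob",(-.102,-.078)),("hinge",(.07,0))): print(n,(o+Rz@p).round(4))
st=manip.get_state();print(st["ee_rot"].round(3),st["eef_pos"])
```

```text
yaws deg [1.86294638 1.70473438] [[0.784, 0.169], [0.792, -0.068], [0.496, 0.159], [0.502, -0.077]]
yaw 1.7918202719286753 origin [0.63344058 0.04541341]
pull [-0.1188  0.0248] (-0.118, 0.025)
clip [0.0028 0.1152] None
nut [-0.0339  0.1298] (-0.035, 0.127)
pull [0.5127 0.0666]
knob [ 0.5339 -0.0357]
hinge [0.7034 0.0476]
[[-0.925  0.379 -0.001]
 [ 0.379  0.925 -0.001]
 [ 0.    -0.001 -1.   ]] [0.21780661 0.53180967 0.20495988]
```

```bash
python3 -m inch '[{"yaw":-0.96,"dz":-0.4,"grip":50},{"yaw":-0.96,"dz":-0.4},{"yaw":-0.96,"dz":-0.4},{"yaw":-0.97,"dz":-0.4},{"yaw":-0.97,"dz":-0.2}]' 15
python3 -m inch '[{"dx":-0.5,"dy":-0.96},{"dx":-0.5,"dy":-0.96},{"dx":-0.5,"dy":-0.96},{"dx":-0.5,"dy":-0.96},{"dx":-0.5,"dy":-0.96},{"dx":-0.5,"dy":-0.96},{"dx":-0.5,"dy":-0.96},{"dx":-0.5,"dy":-0.96},{"dx":-0.5,"dy":-0.96},{"dx":-0.5,"dy":-0.96}]'
python3 -m inch '[{"dx":-0.5,"dy":-0.96},{"dx":-0.5,"dy":-0.96},{"dx":-0.5,"dy":-0.96},{"dx":-0.5,"dy":-0.96},{"dx":-0.5,"dy":-0.96},{"dx":-0.5,"dy":-0.96},{"dx":-0.5,"dy":-0.96},{"dx":-0.5,"dy":-0.96},{"dx":-0.5,"dy":-0.96},{"dx":-0.5,"dy":-0.96}]'
python3 -m inch '[{"dx":-0.5,"dy":-0.96},{"dx":-0.5,"dy":-0.96},{"dx":-0.4,"dy":-0.96},{"dx":-0.2,"dy":-0.2},{},{}]'
python3 - <<'E'
from h import *
st=manip.get_state();print(st["eef_pos"],st["ee_rot"].round(3),st["t"])
s=snap("wrist");save(s,"w1.png");np.save("w1.npy",pts(s))
b=snap("scene");P=pts(b);c=b["pixels"]
cv2.imwrite("pics/w1.png",np.hstack([s["pixels"],cv2.resize(c[170:290,170:310],(280,240))[[*range(240)]+[239]*144]])[...,::-1])
E
```

```text
[0.21780661 0.53180967 0.20495988] [[-0.925  0.379 -0.001]
 [ 0.379  0.925 -0.001]
 [ 0.    -0.001 -1.   ]] 0.2$[0]: bad value
$[0]: bad value
$[0]: bad value
$[0]: bad value
```

View pics/w1.png

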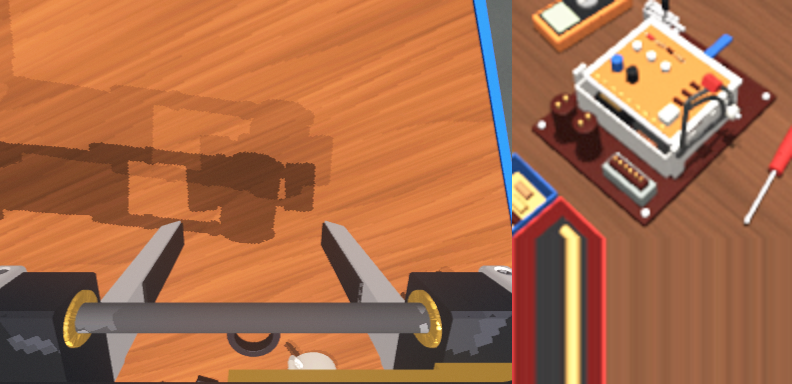

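The moves were refused, most likely because every row needs all five keys. The wrist view still shows the start pose. I'll retype the rows with every key.

```bash
python3 -m inch '[{"dx":0,"dy":0,"dz":-0.4,"yaw":-0.96,"grip":50},{"dx":0,"dy":0,"dz":-0.4,"yaw":-0.96,"grip":50},{"dx":0,"dy":0,"dz":-0.4,"yaw":-0.96,"grip":50},{"dx":0,"dy":0,"dz":-0.4,"yaw":-0.97,"grip":50},{"dx":0,"dy":0,"dz":-0.2,"yaw":-0.97,"grip":50}]' 15
```

```text
t: 0.72
eef_pos: [0.2182, 0.5326, 0.2517]
ee_rot: [[-0.999, -0.036, 0.001], [-0.036, 0.999, 0.002], [-0.001, 0.002, -1.0]]
wrist_force: [0.6, 0.8, -0.3]
finger_gap: 0.0641
finger_force: 0.0
```

```bash
for i in 1; do :; done
python3 -m inch '[{"dx":-0.5,"dy":-0.96,"dz":0,"yaw":0,"grip":50},{"dx":-0.5,"dy":-0.96,"dz":0,"yaw":0,"grip":50},{"dx":-0.5,"dy":-0.96,"dz":0,"yaw":0,"grip":50},{"dx":-0.5,"dy":-0.96,"dz":0,"yaw":0,"grip":50},{"dx":-0.5,"dy":-0.96,"dz":0,"yaw":0,"grip":50},{"dx":-0.5,"dy":-0.96,"dz":0,"yaw":0,"grip":50},{"dx":-0.5,"dy":-0.96,"dz":0,"yaw":0,"grip":50},{"dx":-0.5,"dy":-0.96,"dz":0,"yaw":0,"grip":50},{"dx":-0.5,"dy":-0.96,"dz":0,"yaw":0,"grip":50},{"dx":-0.5,"dy":-0.96,"dz":0,"yaw":0,"grip":50}]' && python3 -m inch '[{"dx":-0.5,"dy":-0.96,"dz":0,"yaw":0,"grip":50},{"dx":-0.5,"dy":-0.96,"dz":0,"yaw":0,"grip":50},{"dx":-0.5,"dy":-0.96,"dz":0,"yaw":0,"grip":50},{"dx":-0.5,"dy":-0.96,"dz":0,"yaw":0,"grip":50},{"dx":-0.5,"dy":-0.96,"dz":0,"yaw":0,"grip":50},{"dx":-0.5,"dy":-0.96,"dz":0,"yaw":0,"grip":50},{"dx":-0.5,"dy":-0.96,"dz":0,"yaw":0,"grip":50},{"dx":-0.5,"dy":-0.96,"dz":0,"yaw":0,"grip":50},{"dx":-0.5,"dy":-0.96,"dz":0,"yaw":0,"grip":50},{"dx":-0.5,"dy":-0.96,"dz":0,"yaw":0,"grip":50}]' && python3 -m inch '[{"dx":-0.5,"dy":-0.96,"dz":0,"yaw":0,"grip":50},{"dx":-0.5,"dy":-0.96,"dz":0,"yaw":0,"grip":50},{"dx":-0.4,"dy":-0.96,"dz":0,"yaw":0,"grip":50},{"dx":-0.2,"dy":-0.2,"dz":0,"yaw":0,"grip":50},{"dx":0,"dy":0,"dz":0,"yaw":0,"grip":50},{"dx":0,"dy":0,"dz":0,"yaw":0,"grip":50}]'
python3 - <<'E'
from h import *
s=snap("wrist");save(s,"w2.png");np.savez("w2.npz",P=pts(s),pose=s["pose"])
E
```

```text
t: 1.55
eef_pos: [0.3509, 0.295, 0.2506]
ee_rot: [[-0.999, -0.032, 0.0], [-0.032, 0.999, 0.0], [-0.0, 0.0, -1.0]]
wrist_force: [-0.1, 1.2, 0.2]
finger_gap: 0.0501
finger_force: 0.0
t: 2.38
eef_pos: [0.4835, 0.059, 0.2505]
ee_rot: [[-1.0, -0.032, 0.0], [-0.032, 1.0, 0.0], [-0.0, 0.0, -1.0]]
wrist_force: [-0.0, 0.1, 0.1]
finger_gap: 0.0502
finger_force: 0.0
t: 2.88
eef_pos: [0.5252, -0.0148, 0.2502]
ee_rot: [[-1.0, -0.031, -0.001], [-0.031, 1.0, 0.001], [0.001, 0.001, -1.0]]
wrist_force: [-0.0, 0.8, -0.6]
finger_gap: 0.0499
finger_force: 0.0
```

View pics/w2.png

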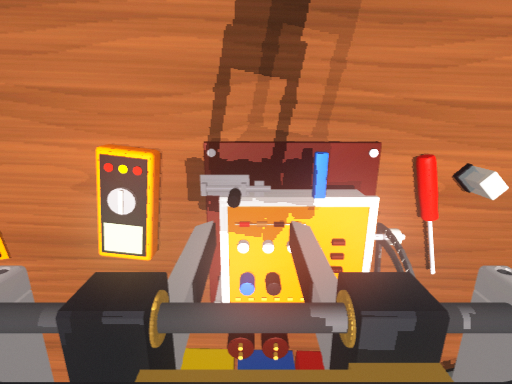

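The wrist view shows the black knob at (234,197), the blue pull at (320,152–196) and the front plate screws at (211,153) and (374,153). I'll read their positions.

Run:
```python
from h import *
d=np.load("w2.npz");P=d["P"];im=cv2.imread("pics/w2.png");H,S,V=cv2.split(cv2.cvtColor(im,cv2.COLOR_BGR2HSV))
Z=P[...,2]
m=(V<60)&(Z>.11)&(Z<.16);m[:,:215]=0;m[:,255:]=0;m[:180]=0;m[215:]=0
print("knob",m.sum(),np.median(P[m],0),P[m].min(0),P[m].max(0))
m=(H>95)&(H<125)&(S>120)&(Z>.08)&(Z<.1);m[:145]=0;m[200:]=0
print("pull",m.sum(),np.median(P[m],0),P[m].min(0),P[m].max(0))
for u,v in((211,153),(374,153)): print(P[v,u])
```

```text
return _methods._mean(a, axis=axis, dtype=dtype,
  ret = um.true_divide(
Traceback (most recent call last):
ValueError: zero-size array to reduction operation minimum which has no identity
```

Run:
```python
from h import *
s=snap("wrist");z=s["range_z"]
print(s["mount"].round(3),s["fx"],s["cx"],s["cy"],[k for k in s])
P=pts(s)
for u,v in((234,197),(234,190),(320,175),(211,153),(374,153),(130,60)): print(u,v,z[v,u],P[v,u].round(4),s["pixels"][v,u])
```

```text
[[ 0.001  0.961  0.276  0.08 ]
 [ 1.    -0.001 -0.     0.   ]
 [-0.     0.276 -0.961 -0.18 ]
 [ 0.     0.     0.     1.   ]] 285.4330146217207 252.13493513786807 192.58949014852237 ['pixels', 'range_z', 'fx', 'fy', 'cx', 'cy', 'mount', 'pose']
234 197 0.295516 [ 0.5312 -0.0325  0.1476] [79 59 57]
234 190 0.31632403 [ 0.5298 -0.0338  0.1256] [65 47 44]
320 175 0.3472098 [0.5171 0.0685 0.0909] [103 183 254]
211 153 0.413642 [ 0.5056 -0.074   0.017 ] [182 172 172]
374 153 0.41292998 [0.4976 0.1618 0.018 ] [255 255 255]
130 60 0.39455605 [ 0.383  -0.1874  0.0005] [185 105  55]
```

Depth agrees with the estimate: knob at (0.534,-0.035) with its top at 0.147, pull at (0.517,0.0685,0.091). I'll go to the knob and grip it.

```bash
python3 -m inch '[{"dx":-0.37,"dy":-0.82,"dz":0,"yaw":0,"grip":46},{"dx":0,"dy":0,"dz":0.8,"yaw":0,"grip":46},{"dx":0,"dy":0,"dz":0.9,"yaw":0,"grip":46},{"dx":0,"dy":0,"dz":0.9,"yaw":0,"grip":46},{"dx":0,"dy":0,"dz":0.9,"yaw":0,"grip":46},{"dx":0,"dy":0,"dz":0.9,"yaw":0,"grip":46},{"dx":0,"dy":0,"dz":0.6,"yaw":0,"grip":46},{"dx":0,"dy":0,"dz":0.3,"yaw":0,"grip":46},{"dx":0,"dy":0,"dz":0,"yaw":0,"grip":46},{"dx":0,"dy":0,"dz":0,"yaw":0,"grip":46}]' 15 && python3 -m inch '[{"dx":0,"dy":0,"dz":0,"yaw":0,"grip":0},{"dx":0,"dy":0,"dz":0,"yaw":0,"grip":0},{"dx":0,"dy":0,"dz":0,"yaw":0,"grip":0},{"dx":0,"dy":0,"dz":0,"yaw":0,"grip":0},{"dx":0,"dy":0,"dz":0,"yaw":0,"grip":0},{"dx":0,"dy":0,"dz":0,"yaw":0,"grip":0}]'
```

```text
t: 3.82
eef_pos: [0.5355, -0.0348, 0.1185]
ee_rot: [[-0.999, -0.033, 0.0], [-0.033, 0.999, 0.0], [-0.0, 0.0, -1.0]]
wrist_force: [0.8, 0.3, 0.2]
finger_gap: 0.046
finger_force: 0.0
t: 4.32
eef_pos: [0.5357, -0.0353, 0.1184]
ee_rot: [[-1.0, -0.031, 0.001], [-0.031, 1.0, 0.001], [-0.001, 0.001, -1.0]]
wrist_force: [0.4, 0.6, 2.0]
finger_gap: 0.0137
finger_force: 15.0
```

Gripped at 14 mm with 15 N. Now I'll draw it 31 mm to the right.

```bash
python3 -m inch '[{"dx":0,"dy":-0.2,"dz":0,"yaw":0,"grip":0},{"dx":0,"dy":-0.2,"dz":0,"yaw":0,"grip":0},{"dx":0,"dy":-0.2,"dz":0,"yaw":0,"grip":0},{"dx":0,"dy":-0.2,"dz":0,"yaw":0,"grip":0},{"dx":0,"dy":-0.2,"dz":0,"yaw":0,"grip":0},{"dx":0,"dy":-0.2,"dz":0,"yaw":0,"grip":0},{"dx":0,"dy":0,"dz":0,"yaw":0,"grip":0},{"dx":0,"dy":0,"dz":0,"yaw":0,"grip":0}]'
```

```text
t: 4.98
eef_pos: [0.5366, -0.0642, 0.1184]
ee_rot: [[-1.0, -0.03, 0.001], [-0.03, 1.0, 0.004], [-0.001, 0.004, -1.0]]
wrist_force: [-0.1, 6.5, 5.5]
finger_gap: 0.0134
finger_force: 15.0
```

```bash
python3 -m inch '[{"dx":0,"dy":0,"dz":0,"yaw":0,"grip":46},{"dx":0,"dy":0,"dz":0,"yaw":0,"grip":46},{"dx":0,"dy":0,"dz":0,"yaw":0,"grip":46},{"dx":0,"dy":0,"dz":0,"yaw":0,"grip":46},{"dx":0,"dy":0,"dz":-0.6,"yaw":0,"grip":46},{"dx":0,"dy":0,"dz":-0.9,"yaw":0,"grip":46},{"dx":0,"dy":0,"dz":-0.9,"yaw":0,"grip":46},{"dx":0,"dy":0,"dz":-0.6,"yaw":0,"grip":46}]' && python3 -m inch '[{"dx":0.12,"dy":0.75,"dz":0,"yaw":0,"grip":46},{"dx":0.12,"dy":0.75,"dz":0,"yaw":0,"grip":46},{"dx":0.12,"dy":0.75,"dz":0,"yaw":0,"grip":46},{"dx":0.12,"dy":0.75,"dz":0,"yaw":0,"grip":46},{"dx":0.12,"dy":0.75,"dz":0,"yaw":0,"grip":46},{"dx":0.12,"dy":0.75,"dz":0,"yaw":0,"grip":46},{"dx":0.1,"dy":0.75,"dz":0,"yaw":0,"grip":46},{"dx":0,"dy":0,"dz":0,"yaw":0,"grip":46},{"dx":0,"dy":0,"dz":0,"yaw":0,"grip":46}]'
python3 - <<'E'
from h import *
s=snap("wrist");save(s,"w3.png");P=pts(s);Z=P[...,2];H,S,V=cv2.split(cv2.cvtColor(s["pixels"],cv2.COLOR_RGB2HSV))
m=(H>95)&(H<125)&(S>120)&(Z>.08)&(Z<.1)
k,l,st,ce=cv2.connectedComponentsWithStats(m.astype(np.uint8))
for i in range(1,k):
    if st[i,4]>60: q=P[l==i];print("pull",st[i],np.median(q,0).round(4),np.percentile(q,2,0).round(4),np.percentile(q,98,0).round(4))
m=(V<70)&(Z>.135)&(Z<.155)&(P[...,0]<.6)&(P[...,1]<0);print("knob",m.sum(),np.median(P[m],0) if m.any() else 0)
E
```

```text
t: 5.65
eef_pos: [0.537, -0.0662, 0.1945]
ee_rot: [[-0.999, -0.032, 0.002], [-0.032, 0.999, -0.001], [-0.002, -0.001, -1.0]]
wrist_force: [0.8, 0.2, 0.3]
finger_gap: 0.0458
finger_force: 0.0
t: 6.4
eef_pos: [0.5116, 0.065, 0.1928]
ee_rot: [[-0.999, -0.034, -0.0], [-0.034, 0.999, -0.001], [0.0, -0.001, -1.0]]
wrist_force: [-0.4, -0.1, 0.8]
finger_gap: 0.0461
finger_force: 0.0
pull [249 170  15  54 776] [0.5159 0.0691 0.0907] [0.4899 0.0618 0.0888] [0.5448 0.0763 0.0922]
knob 0 0
```

View pics/w3.png

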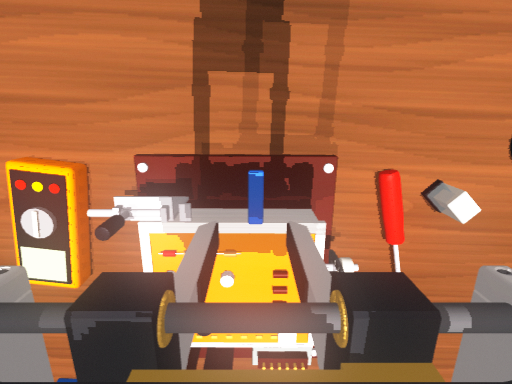

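The knob is now drawn out to the right (108,226), with the rod clear. The pull at (256,197) lies at world x 0.490–0.545, y 0.069. Going down to grip it.

```bash
python3 -m inch '[{"dx":-0.05,"dy":0.14,"dz":0.6,"yaw":0,"grip":46},{"dx":0,"dy":0,"dz":0.9,"yaw":0,"grip":46},{"dx":0,"dy":0,"dz":0.9,"yaw":0,"grip":46},{"dx":0,"dy":0,"dz":0.9,"yaw":0,"grip":46},{"dx":0,"dy":0,"dz":0.9,"yaw":0,"grip":46},{"dx":0,"dy":0,"dz":0.6,"yaw":0,"grip":46},{"dx":0,"dy":0,"dz":0.3,"yaw":0,"grip":46},{"dx":0,"dy":0,"dz":0,"yaw":0,"grip":46},{"dx":0,"dy":0,"dz":0,"yaw":0,"grip":46}]' 20 && python3 -m inch '[{"dx":0,"dy":0,"dz":0,"yaw":0,"grip":0},{"dx":0,"dy":0,"dz":0,"yaw":0,"grip":0},{"dx":0,"dy":0,"dz":0,"yaw":0,"grip":0},{"dx":0,"dy":0,"dz":0,"yaw":0,"grip":0},{"dx":0,"dy":0,"dz":0,"yaw":0,"grip":0},{"dx":0,"dy":0,"dz":0,"yaw":0,"grip":0}]'
python3 - <<'E'
from h import *
th=np.arange(0,1.16,.125)
print(np.c_[th,(.19*(1-np.cos(th)))*40,.19*np.sin(th)*40].round(2), "diffs",np.diff(np.c_[.19*(1-np.cos(th)),.19*np.sin(th)]*40,axis=0).round(2))
# clip angle, scene + top depth
yaw=np.radians(1.87);o=np.array([.6337,.0455]);c,sn=np.cos(yaw),np.sin(yaw)
for n in("scene","top"):
    b=snap(n);P=pts(b);H,S,V=cv2.split(cv2.cvtColor(b["pixels"],cv2.COLOR_RGB2HSV))
    m=((H<6)|(H>174))&(S>140)&(V>60)
    x=P[...,0]-o[0];y=P[...,1]-o[1];ux=c*x+sn*y;uy=-sn*x+c*y;Z=P[...,2]
    m&=(abs(uy-.115)<.025)&(Z>.14)&(Z<.23)&(ux>-.07)&(ux<.06)
    q=np.c_[ux[m],uy[m],Z[m]];print(n,len(q),np.median(q,0).round(4),q.min(0).round(4),q.max(0).round(4))
    v,u=np.nonzero(m);print(u.min(),u.max(),v.min(),v.max())
    r=np.hypot(q[:,0]-.07,q[:,2]-.085);a=np.arctan2(q[:,2]-.085,.07-q[:,0]);print("r",np.median(r),"ang",np.percentile(a,[5,25,50,75,95]).round(3))
E
```

```text
t: 7.2
eef_pos: [0.5134, 0.0678, 0.0656]
ee_rot: [[-1.0, -0.031, 0.0], [-0.031, 1.0, -0.0], [-0.0, -0.0, -1.0]]
wrist_force: [0.3, 0.2, 0.7]
finger_gap: 0.0458
finger_force: 0.0
t: 7.7
eef_pos: [0.5132, 0.0683, 0.066]
ee_rot: [[-0.999, -0.032, 0.001], [-0.032, 0.999, -0.0], [-0.001, -0.0, -1.0]]
wrist_force: [0.0, -0.9, 2.0]
finger_gap: 0.016
finger_force: 20.0
[[0.   0.   0.  ]
 [0.12 0.06 0.95]
 [0.25 0.24 1.88]
 [0.38 0.53 2.78]
 [0.5  0.93 3.64]
 [0.62 1.44 4.45]
 [0.75 2.04 5.18]
 [0.88 2.73 5.83]
 [1.   3.49 6.4 ]
 [1.12 4.32 6.86]] diffs [[0.06 0.95]
 [0.18 0.93]
 [0.29 0.9 ]
 [0.4  0.86]
 [0.51 0.8 ]
 [0.6  0.73]
 [0.69 0.65]
 [0.77 0.56]
 [0.83 0.46]]
scene 63 [0.0103 0.1179 0.1976] [-0.0029  0.1045  0.1804] [0.0192 0.13   0.2045]
265 274 207 215
r 0.12791007419405281 ang [1.024 1.058 1.082 1.094 1.113]
top 48 [0.0034 0.1114 0.1969] [-0.0075  0.0996  0.1493] [0.0157 0.1244 0.2046]
201 208 169 176
r 0.13000540124471144 ang [0.898 0.997 1.044 1.074 1.089]
```

Clip angle is about 1.04 rad. I'll swing to 0.875 first and then check.

```bash
python3 -m inch '[{"dx":-0.01,"dy":0,"dz":-0.48,"yaw":0,"grip":0},{"dx":-0.05,"dy":0,"dz":-0.47,"yaw":0,"grip":0},{"dx":-0.18,"dy":0,"dz":-0.93,"yaw":0,"grip":0},{"dx":-0.29,"dy":0,"dz":-0.9,"yaw":0,"grip":0},{"dx":-0.4,"dy":0,"dz":-0.86,"yaw":0,"grip":0},{"dx":-0.51,"dy":0,"dz":-0.8,"yaw":0,"grip":0},{"dx":-0.6,"dy":0,"dz":-0.73,"yaw":0,"grip":0},{"dx":-0.69,"dy":0,"dz":-0.65,"yaw":0,"grip":0},{"dx":0,"dy":0,"dz":0,"yaw":0,"grip":0},{"dx":0,"dy":0,"dz":0,"yaw":0,"grip":0}]' 20
cat > g.py <<'E'
from h import *
st=manip.get_state();p=st["eef_pos"]-st["ee_rot"][:,2]*.019
yaw=np.radians(1.87);o=np.array([.6337,.0455]);c,sn=np.cos(yaw),np.sin(yaw)
def U(p): x=p[...,0]-o[0];y=p[...,1]-o[1];return c*x+sn*y,-sn*x+c*y,p[...,2]
ux,uy,uz=U(p);print("pull r",np.hypot(ux-.07,uz-.085),"ang",np.arctan2(uz-.085,.07-ux),"t",st["t"])
I=[]
for n,w in(("scene",(195,285,235,310)),("top",(150,200,170,290)),("wrist",None)):
    b=snap(n);P=pts(b);H,S,V=cv2.split(cv2.cvtColor(b["pixels"],cv2.COLOR_RGB2HSV));x,y,z=U(P)
    for nm,m in(("clip",((H<6)|(H>174))&(S>140)&(V>60)&(abs(y-.115)<.02)&(abs(np.hypot(x-.07,z-.085)-.124)<.016)),("nut",(S<60)&(V>130)&(abs(y-.129)<.012)&(abs(np.hypot(x-.07,z-.085)-.105)<.014))):
        m&=z>.13
        if m.sum()>5:
            a=np.arctan2(z[m]-.085,.07-x[m]);vv,uu=np.nonzero(m);print(n,nm,m.sum(),np.percentile(a,[5,50,95]).round(3),(uu.mean().round(),vv.mean().round()),"y",np.median(y[m]).round(3),"r",np.hypot(x[m]-.07,z[m]-.085).mean().round(3))
    im=b["pixels"] if w is None else b["pixels"][w[0]:w[1],w[2]:w[3]]
    if n=="scene": im=b["pixels"][165:255,220:320]
    I.append(cv2.resize(im,(0,0),fx=300/im.shape[0],fy=300/im.shape[0],interpolation=2))
cv2.imwrite("pics/g%.2f.png"%st["t"],np.hstack([I[0],I[2]])[...,::-1]);print("g%.2f.png"%st["t"])
E
python3 g.py; ls pics
```

```text
t: 8.63
eef_pos: [0.5811, 0.0704, 0.2116]
ee_rot: [[-0.999, -0.032, -0.0], [-0.032, 0.999, -0.001], [0.0, -0.001, -1.0]]
wrist_force: [-3.2, -1.4, 2.9]
finger_gap: 0.016
finger_force: 20.0
pull r 0.18978646079705566 ang 0.874481598639119 t 8.6333
scene clip 62 [1.002 1.084 1.11 ] (np.float64(270.0), np.float64(211.0)) y 0.119 r 0.127
scene nut 40 [0.854 0.945 1.217] (np.float64(273.0), np.float64(218.0)) y 0.132 r 0.107
wrist clip 375 [0.977 1.022 1.078] (np.float64(374.0), np.float64(290.0)) y 0.122 r 0.132
wrist nut 462 [0.789 0.874 0.952] (np.float64(368.0), np.float64(268.0)) y 0.127 r 0.112
g8.63.png
a.png
b.png
g8.63.png
w1.png
w2.png
w3.png
```

Now the nut reads 0.874, matching the arm's angle, and the clip's centre is about 1.03. Going up the remaining 0.155 rad.

```bash
python3 -m inch '[{"dx":-0.3,"dy":0,"dz":-0.26,"yaw":0,"grip":0},{"dx":-0.32,"dy":0,"dz":-0.23,"yaw":0,"grip":0},{"dx":-0.34,"dy":0,"dz":-0.2,"yaw":0,"grip":0},{"dx":0,"dy":0,"dz":0,"yaw":0,"grip":0},{"dx":0,"dy":0,"dz":0,"yaw":0,"grip":0},{"dx":0,"dy":0,"dz":0,"yaw":0,"grip":0},{"dx":0,"dy":0,"dz":0,"yaw":0,"grip":0}]' 20;python3 g.py; cp pics/g9*.png pics/final.png
```

```text
t: 9.37
eef_pos: [0.6043, 0.0711, 0.2276]
ee_rot: [[-0.999, -0.032, -0.001], [-0.032, 0.999, -0.001], [0.001, -0.001, -1.0]]
wrist_force: [-2.5, -3.6, 1.0]
finger_gap: 0.0165
finger_force: 20.0
pull r 0.18928609398629456 ang 1.0232579127961647 t 9.3667
scene clip 64 [0.999 1.08  1.113] (np.float64(270.0), np.float64(211.0)) y 0.118 r 0.126
scene nut 43 [0.968 1.069 1.129] (np.float64(271.0), np.float64(219.0)) y 0.132 r 0.108
wrist clip 590 [0.979 1.046 1.091] (np.float64(363.0), np.float64(254.0)) y 0.117 r 0.131
wrist nut 92 [0.801 1.111 1.194] (np.float64(361.0), np.float64(253.0)) y 0.119 r 0.112
g9.37.png
```

View pics/final.png

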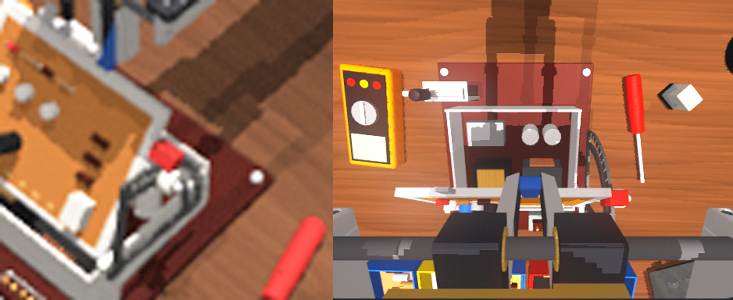

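The picture shows the gate up with the white nut (right beside the red clip at (175,160) left / (620,198) right) lined up to within about 0.015 rad. I'll nudge it slightly, settle, and hand in.

```bash
python3 -m inch '[{"dx":-0.07,"dy":0,"dz":-0.04,"yaw":0,"grip":0},{"dx":0,"dy":0,"dz":0,"yaw":0,"grip":0},{"dx":0,"dy":0,"dz":0,"yaw":0,"grip":0},{"dx":0,"dy":0,"dz":0,"yaw":0,"grip":0},{"dx":0,"dy":0,"dz":0,"yaw":0,"grip":0},{"dx":0,"dy":0,"dz":0,"yaw":0,"grip":0},{"dx":0,"dy":0,"dz":0,"yaw":0,"grip":0},{"dx":0,"dy":0,"dz":0,"yaw":0,"grip":0}]' 20; python3 g.py; python3 -c "
from workcell import manip
print(manip.finish_job())"
```

```text
t: 10.18
eef_pos: [0.6068, 0.0712, 0.2291]
ee_rot: [[-0.999, -0.032, -0.0], [-0.032, 0.999, -0.001], [0.0, -0.001, -1.0]]
wrist_force: [-2.9, -4.3, 0.2]
finger_gap: 0.0153
finger_force: 20.0
pull r 0.18928880382219446 ang 1.0383512265407957 t 10.1833
scene clip 63 [1.017 1.082 1.114] (np.float64(269.0), np.float64(211.0)) y 0.12 r 0.127
scene nut 47 [0.992 1.074 1.138] (np.float64(270.0), np.float64(219.0)) y 0.131 r 0.108
wrist clip 556 [0.982 1.049 1.093] (np.float64(363.0), np.float64(251.0)) y 0.118 r 0.131
wrist nut 81 [1.016 1.121 1.221] (np.float64(364.0), np.float64(262.0)) y 0.124 r 0.113
g10.18.png
the job is handed in; nothing more can be done
None
```

I drew the bolt to its stop (about 29 mm) and swung the gate up to about 1.04 rad, within roughly 0.01 rad of the red clip by camera; the arm still grips the pull at 20 N, and the job was handed in at 10.2 s, with no verdict returned.

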